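# Unscrew the tight cap of a square nut jar in the holding block and hold it over the mouth

## Task

Set the square jar of hex nuts fully down in the square socket of the wooden holding block, which keeps it from turning, and unscrew its tight black cap there, without pulling the jar up out of the socket. When the threads let go, lift the cap off and finish while still holding it level, one to two centimetres clear above the middle of the jar's mouth, so that a colleague can check the nuts before you close it again. Keep the jar upright all the time and leave the other things on the bench where they are.

Things in the scene. Friction and masses are not known exactly. Their poses are not given: they have to be found in the camera images.
- jar: Square clear plastic jar of steel hex nuts, loose, 0.6 kg with cap. Body 58 x 58 mm, 76 mm high (lowest 5 mm taper in to 50 x 50 mm), then a round threaded neck, 50 mm wide, up to 100 mm. Origin: centre of the underside; x and y square to its flat sides, z up. Stands on the bench, cap on (107 mm in all). Lift it by its body or cap. Home in the block its origin is 12 mm above the bench.
- jar_mouth (a point): Centre of the jar's mouth at the top of its neck, 100 mm above the jar's underside; z up.
- cap: Black ribbed round screw cap on the square jar, 58 mm outer diameter, 28.5 mm high, 110 g. Origin: centre of its open lower edge, 78.5 mm above the jar's underside when tight; z up. Right-hand thread: unscrews counter-clockwise seen from above, rising 3.8 mm per rad. Tight for the first 0.8 rad (0.4 to 0.9 N m), then easy; the threads let go after about 2.2 rad, 8 mm up.
- cap_mid (a point): On the cap's axis, 18.5 mm above its lower edge: a good TCP height to grip the cap by its side from above. The cap may be turned in several grasps: it stays where it is left. Once the threads let go it lifts straight off; turned past about 4.2 rad without lifting it drops into the next thread.
- block: Hardwood holding block screwed to the bench, 104 x 104 mm and 42 mm high, with two 10 mm high screw flanges to 150 mm along its y. Its square socket, open above, is 61 x 61 mm and 30 mm deep. Origin: centre of its underside on the bench; x and y along the socket's sides, so the jar fits at any quarter turn.
- block_seat (a point): Centre of the socket's floor, 12 mm above the bench.
- jar_round: Bystander: small round glass jar of fasteners with a grey lid, 59 mm wide, 81 mm high; loose. Origin: centre of its underside.
- tape_measure: Bystander: yellow and black tape measure, 37 x 78 x 62 mm; loose. Origin: centre of its underside.
- bolt: Bystander: steel bolt with a nut, 20 x 67 x 17 mm, lying on the bench; loose. Origin: centre of its underside.
Not all that is in view belongs to the job. What is shaped like the jar but turquoise is not meant.

How it is judged:
By the outcome, as a careful person would: the job done as asked, in the order asked, and still so for the second after the job is handed in, while the arm keeps its last pose, push and grip.
It also fails if it takes over 54 s, if anything falls off the work surface, if the arm or the gripper's body presses on something with over 40 N, if the wrist force passes 120 N, or if a joint passes its speed limit or range.

## Robot

A 6-joint arm with a two-finger parallel gripper is mounted at the origin on a cart in front of the work surface, level with it; the furniture and walls round the work are solid. World frame = base frame: x ahead of the robot, y to its left, z up, the work surface at z = 0. Lengths are in mm, angles in degrees, forces in N, time in s.
With the tool pointing down it reaches from about 300 to 850 mm from the base axis. Payload 4.2 kg.
Tool frame: the origin (TCP) lies between the finger pads, 19 mm behind the fingertips; this is the grasp point; z points along the fingers, y is the line along which they close (so a half turn about z gives the same grasp; the last joint's range is limited). The gripper opens to 91 mm and grips with 3 to 60 N. Pads are 32 mm wide; open, the fingers measure 118 mm over their backs; the gripper's body (76 mm by 178 mm) begins 60 mm behind the grasp point.
Start: joints at [68.411, 18.312, 89.639, -0, 72.044, -1.146], TCP at [200.837, 538.8, 232.776] pointing down, gripper open.
Joint ranges: [-177.97, 177.97], [-48.28, 115.42], [12.27, 149.76], [-77.06, 257.06], [2.81, 150.46], [-146.56, 146.56]. Speed limits (degrees/s): [147.25, 147.25, 180, 180, 180, 180].

## Interface

Orientations are given as [roll, pitch, yaw] about the fixed x, y, z axes, in that order (R = Rz(yaw) Ry(pitch) Rx(roll)).
In Python, from workcell import env gives the robot as it stands.
- The arm moves only by the shell command python3 -m jog 'ROWS' [FORCE]. ROWS is a JSON object of lists of equal length, an entry for each row: "jaw": the finger opening in mm, from 0 to 91.2; "slide": the shift along the tool's x, y, z in units of 30 mm (1.0 is 30 mm), a list of three; "spin": the turn about the tool's z in units of 8 degrees (1.0 is 8 degrees). In form: {"jaw": [jaw, ...], "slide": [[dx, dy, dz], ...], "spin": [spin, ...]}. A call has 1 to 10 rows; each row shifts and turns the commanded pose from where the row before left it, along the tool's axes as they then stand; what a row does not reach is not made up. A row lasts 1/10 s, in which the tool goes at most 50 mm and 8.59 degrees, less where a joint would pass 70% of its speed; a pose out of reach is approached as far as the arm can. A call is refused whole if a number of a shift passes 1 or a number of a turn 1, either way. A call with a gripper value outside its range is refused whole. The fingers move at their own pace and stop on an object; FORCE is the grip in N (left out, the last holds). Time passes only in rows, so rows that do not move let the fingers close. It gives the time, the measured TCP pose, the force, the opening and the grip force at its end, in the units of the state.
- env.state(): the state, without advancing time (a new reading comes with each control period).
- env.grab_frame(name): name is "scene" or "top" or "wrist"; returns the picture (480x640x3 uint8, red, green, blue); there is no depth.
- env.camera_model(name): a dict with "fx", "fy", "cx", "cy" (pixels), "D" ([k1, k2, p1, p2, k3] as OpenCV has them; the pictures are not rectified), "camera_from_world" (4x4, takes a point from world to camera coordinates). Camera axes: x right, y up, looking along -z (the intrinsics and any distortion apply to the point x, -y, -z); pixel columns grow to the right and rows downward; lengths in mm; the calibration is good to about 2 mm. A picture is of the moment at which its call begins: read the wrist's pose just before it. camera_model takes no time and is no camera call; for the wrist camera it gives the pose at the moment of the call.
- env.job_done(): hands the job in; it is judged then, once.
The state is a dict: "time_s": time; "qpos": joint angles; "qvel": joint speeds; "effort": joint torques, N m; "ee_pos": TCP position; "ee_rot": TCP orientation; "force": force on the tool from outside, world axes, zero at the start; "torque": the same for the moment, N m; "gripper_width": finger opening in mm; "gripper_force": force on a finger pad.
Only numpy, scipy, OpenCV 4.12 (cv2) and the standard library are available. Lean on these libraries where they do the work, as an engineer would, in place of code of your own. Each camera call takes 0.05 s, during which the arm holds its last target. There are 200 camera calls.

## Working session

There is one attempt and no reset: what is moved stays moved. The work goes in short steps, Python scripts to look and compute and a shell command to move; the robot and the scene stay as the last step left them, time stands still between calls to the robot, and variables do not carry over. Pictures are saved under pics/ and viewed, at most 10 in all, crops included, and the job is handed in when it is done.

```bash
mkdir -p pics; ls
python3 - <<'E'
from workcell import env
import cv2,numpy as np
for n in("scene","top"):
    cv2.imwrite(f"pics/{n}0.png",env.grab_frame(n)[:,:,::-1])
    m=env.camera_model(n);print(n,{k:np.round(v,3).tolist() for k,v in m.items()})
s=env.state();print(s)
E
```

```text
pics
scene {'fx': 522.97, 'fy': 522.97, 'cx': 319.452, 'cy': 236.246, 'D': [-0.107, 0.0, 0.0, 0.0, 0.0], 'camera_from_world': [[0.643, -0.766, 0.018, -243.245], [0.406, 0.36, 0.84, -292.088], [-0.65, -0.533, 0.542, -759.206], [0.0, 0.0, 0.0, 1.0]]}
top {'fx': 457.139, 'fy': 457.139, 'cx': 317.317, 'cy': 244.891, 'D': [-0.078, 0.0, 0.0, 0.0, 0.0], 'camera_from_world': [[0.016, -0.999, -0.036, 111.367], [0.993, 0.012, 0.117, -485.347], [-0.117, -0.038, 0.992, -895.433], [0.0, 0.0, 0.0, 1.0]]}
{'time_s': 0.1, 'qpos': array([ 6.84108951e+01,  1.83475037e+01,  8.96966631e+01, -2.01610722e-03,
        7.20418340e+01, -1.14578648e+00]), 'qvel': array([ 0.08907458, -0.06555346, -0.25091765, -0.081981  ,  0.10244806,
        0.06303445]), 'effort': array([-9.45655620e-05, -4.13331199e+01, -2.32511687e+01,  7.28931092e-02,
        4.21202474e-02, -6.50489096e-05]), 'ee_pos': array([200.70125382, 538.42087403, 232.02772087]), 'ee_rot': array([-1.79913978e+02,  1.96858261e-04,  1.59557305e+02]), 'force': array([ 0.38386786, -0.12927405, -0.28972519]), 'torque': array([ 0.00687524, -0.0014482 , -0.01938714]), 'gripper_force': 0.0, 'gripper_width': 91.18369492565171}
```

View pics/scene0.png

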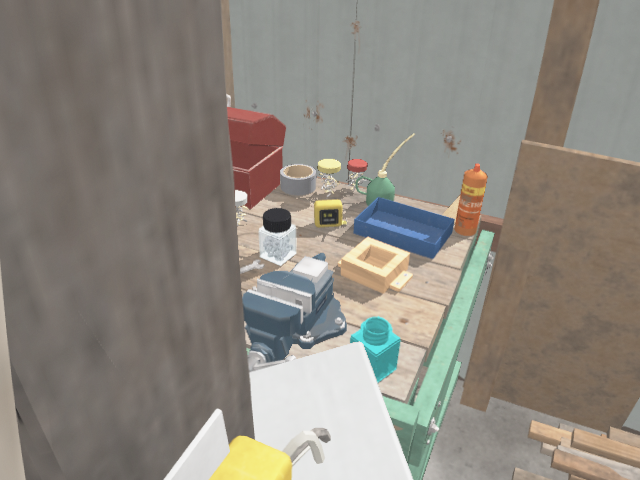

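View pics/top0.png

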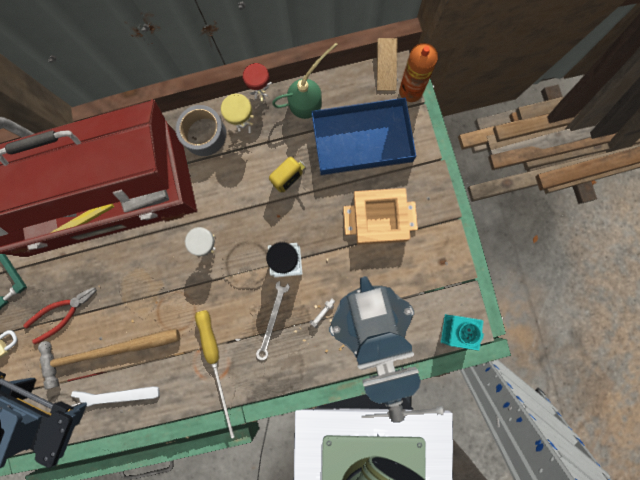

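Things that could be taken for the jar, by pixel in the top view:
- square clear jar with black cap (284,259)
- turquoise square jar (462,332)
- round jar with grey/white lid (200,241)
- yellow-lid jar (236,108)
- red-lid jar (256,75)

I choose the black-capped one. The block is at (382,215), and the vise at (375,320) is an obstacle. Next is a close crop to check the choice.

```bash
cat > h.py <<'E'
import numpy as np,cv2
from workcell import env
def ray(n,uv,z,m=None):
    "pixel(s) -> world points at height z"
    m=m or env.camera_model(n)
    K=np.array([[m['fx'],0,m['cx']],[0,m['fy'],m['cy']],[0,0,1]]);T=np.array(m['camera_from_world'])
    p=cv2.undistortPoints(np.array(uv,float).reshape(-1,1,2),K,np.array(m['D'])).reshape(-1,2)
    d=np.c_[p[:,0],-p[:,1],-np.ones(len(p))]@T[:3,:3]
    c=-T[:3,:3].T@T[:3,3]
    return c+d*((z-c[2])/d[:,2])[:,None]
def proj(n,P,m=None):
    m=m or env.camera_model(n)
    K=np.array([[m['fx'],0,m['cx']],[0,m['fy'],m['cy']],[0,0,1]]);T=np.array(m['camera_from_world'])
    q=np.array(P,float).reshape(-1,3)@T[:3,:3].T+T[:3,3]
    return cv2.projectPoints(q*[1,-1,-1],np.zeros(3),np.zeros(3),K,np.array(m['D']))[0].reshape(-1,2)
E
python3 - <<'E'
import cv2
from h import *
a=cv2.imread("pics/top0.png")
c=cv2.resize(a[180:300,260:420],None,fx=5,fy=5,interpolation=cv2.INTER_CUBIC)
cv2.imwrite("pics/crop1.png",c)
# black cap blob
g=a[235:285,260:310].max(2); m=(g<45).astype(np.uint8)
k,l,s,ce=cv2.connectedComponentsWithStats(m);i=1+s[1:,4].argmax();print(s[i],ce[i]+[260,235])
uv=ce[i]+[260,235]
print("cap",ray("top",[uv],107),ray("top",[uv],100))
print("vise",ray("top",[[375,320],[370,300],[333,325],[411,310],[358,285]],100).round())
print("others",ray("top",[[200,241]],81).round(),ray("top",[[287,173]],60).round(),ray("top",[[322,313]],10).round(),ray("top",[[365,135],[315,160],[413,155]],50).round())
E
```

```text
[  7   8  30  30 718] [281.57938719 257.45961003]
cap [[450.38814948 181.43313806 107.        ]] [[451.01107179 182.24808917 100.        ]]
vise [[338.   7. 100.]
 [374.  17. 100.]
 [328.  84. 100.]
 [357. -59. 100.]
 [402.  39. 100.]]
others [[483. 345.  81.]] [[625. 180.  60.]] [[346. 107.  10.]] [[709.  24.  50.]
 [655. 125.  50.]
 [667. -74.  50.]]
```

View pics/crop1.png

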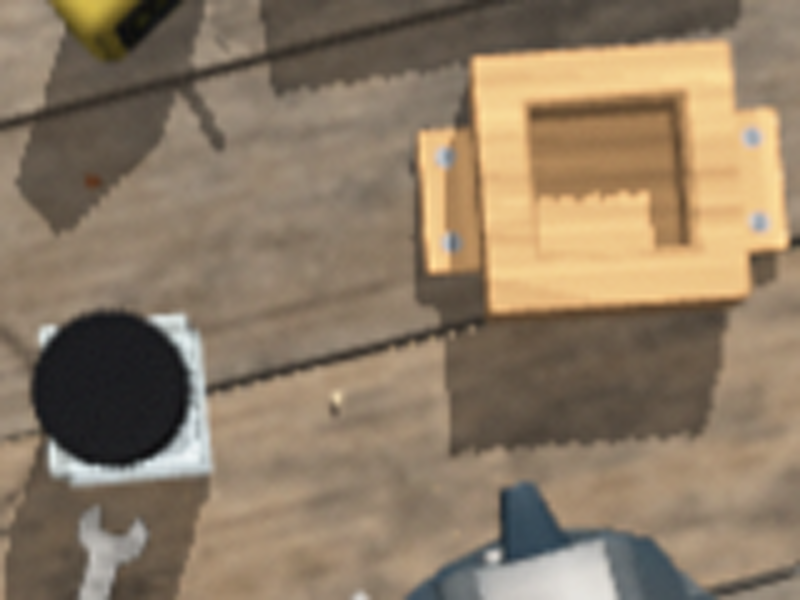

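The crop shows the clear square jar under a round black cap (top-view pixel ~282,257), and the block's square socket at ~(382,215). It's the right jar. Next I measure the block and jar corners.

Run:
```python
from h import *
f=lambda c:(np.array(c,float)+.5)/5-.5+[260,180]
B=ray("top",f([[472,56],[731,41],[749,300],[490,314]]),42)
S=ray("top",f([[528,105],[683,92],[692,245],[538,250]]),42)
for n,P in(("block",B),("socket",S)):
    e=np.roll(P,-1,0)-P;print(n,P.mean(0).round(1),np.linalg.norm(e,axis=1).round(1),(np.degrees(np.arctan2(e[:,1],e[:,0]))%90).round(1))
J=ray("top",f([[40,327],[187,316],[212,470],[55,480]]),76);print("jar",J.round(1))
e=np.roll(J,-1,0)-J;print(J.mean(0),np.linalg.norm(e,axis=1).round(1),(np.degrees(np.arctan2(e[:,1],e[:,0]))%90).round(1))
# project models in scene view
C=[450.4,181.4]
print(proj("scene",[[*C,107],[*C,0],[*B.mean(0)[:2],42]]).round())
m=env.camera_model("wrist");T=np.array(m['camera_from_world']);print(m['fx'],(-T[:3,:3].T@T[:3,3]).round(),(-T[2,:3]).round(2),env.state()['ee_pos'])
```

```text
block [544.5 -10.6  42. ] [105.  105.9 103.5 105.6] [4.  3.4 3.8 4.3]
socket [546.2 -10.5  42. ] [62.8 62.5 61.6 59.3] [5.5 3.  2.6 4. ]
jar [[477.  212.8  76. ]
 [481.9 155.9  76. ]
 [422.7 145.   76. ]
 [417.9 205.3  76. ]]
[449.87001749 179.76418152  76.        ] [57.2 60.3 60.5 59.5] [ 5.  10.4  4.5  7.2]
[[276. 214.]
 [277. 256.]
 [375. 255.]]
336.6714778211001 [131. 565. 384.] [ 0.25 -0.09 -0.96] [200.70125382 538.42087403 232.02772087]
```

```bash
python3 -m jog '{"jaw":[91,91,91,91,91,91,91,91,91,91],"slide":[[-0.5,-0.33,0],[-1,-0.69,0],[-1,-0.69,0],[-1,-0.69,0],[-1,-0.69,0],[-1,-0.69,0],[-1,-0.69,0],[-1,-0.69,0],[-1,-0.69,0],[-1,-0.69,0]],"spin":[0,0,0,0,0,0,0,0,0,0]}'; python3 -m jog '{"jaw":[91,91,91,91,91,91,91,91,91,91],"slide":[[-1,-0.69,0],[-1,-0.69,0],[-0.46,-0.32,0],[0,0,0],[0,0,0],[0,0,0],[0,0,0],[0,0,0],[0,0,0],[0,0,0]],"spin":[0,0,0,1,1,1,1,1,1,1]}';  python3 -m jog '{"jaw":[91,91,91,91,91,91,91,91],"slide":[[0,0,0],[0,0,0],[0,0,0],[0,0,0],[0,0,0],[0,0,0],[0,0,0],[0,0,0]],"spin":[1,1,1,1,1,1,1,0]}'
python3 - <<'E'
from h import *
s=env.state();print(s['qpos'].round(1),s['ee_pos'],s['ee_rot'])
a=env.grab_frame("wrist");m=env.camera_model("wrist")
cv2.imwrite("pics/w1.png",a[:,:,::-1])
print({k:np.array(v).round(5).tolist() for k,v in m.items()})
import pickle;pickle.dump(m,open("w1.pkl","wb"))
E
```

```text
time_s: 1.1
ee_pos: [399.8, 253.0, 232.7]
ee_rot: [-180.0, 0.0, 159.5]
force: [0.2, 0.5, -1.3]
gripper_width: 91.0
gripper_force: 0.0
time_s: 2.1
ee_pos: [450.2, 180.8, 232.5]
ee_rot: [-180.0, 0.0, 103.2]
force: [0.2, 0.1, -0.1]
gripper_width: 91.0
gripper_force: 0.0
time_s: 2.9
ee_pos: [450.3, 180.9, 232.6]
ee_rot: [-180.0, 0.0, 47.5]
force: [0.7, -0.5, 0.0]
gripper_width: 91.3
gripper_force: 0.0
[ 20.5  10.2 100.8  -0.   69.   63. ] [450.27932678 180.90868184 232.5637236 ] [-1.79997737e+02  4.43356478e-02  4.75474820e+01]
{'fx': 336.67148, 'fy': 336.67148, 'cx': 320.59676, 'cy': 240.50013, 'D': [-0.03577, 0.0, 0.0, 0.0, 0.0], 'camera_from_world': [[0.7398, -0.67282, 0.00207, -210.99938], [0.64998, 0.71388, -0.2606, -392.92356], [0.17386, 0.19414, 0.96544, -503.91273], [0.0, 0.0, 0.0, 1.0]]}
```

View pics/w1.png

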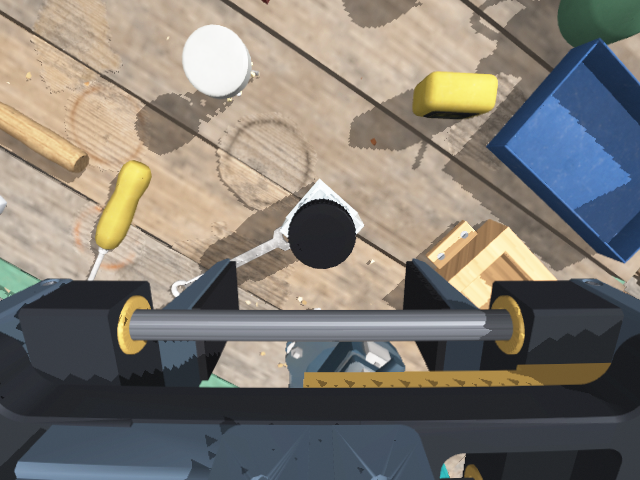

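The wrist picture shows the cap centred at about (322,233). The jar's shoulder corners are at about (319,180) and (363,228), and the block is at lower right, partly hidden. Next I compute the jar pose from it.

Run:
```python
from h import *
import pickle
m=pickle.load(open("w1.pkl","rb"));a=cv2.imread("pics/w1.png")
k,l,s,ce=cv2.connectedComponentsWithStats((a[190:275,280:365].max(2)<60).astype(np.uint8));i=1+s[1:,4].argmax();print(s[i],ce[i]+[280,190])
# fit: cap silhouette = hull of top circle (z107) and lower edge circle (z78.5)
t=np.linspace(0,2*np.pi,60);O=np.c_[29*np.cos(t),29*np.sin(t)]
def sil(n,c,mm):
    P=np.vstack([np.c_[O+c,np.full(60,z)] for z in(78.5,107)])
    h=cv2.convexHull(proj(n,P,mm).astype(np.float32));M=cv2.moments(h);return np.array([M['m10']/M['m00'],M['m01']/M['m00']]),M['m00']
from scipy.optimize import least_squares
for n,mm,uv in(("wrist",m,ce[i]+[280,190]),("top",None,[281.58,257.46])):
    r=least_squares(lambda c:sil(n,c,mm)[0]-uv,[450,181]);print(n,r.x,r.cost,sil(n,r.x,mm)[1])
print("corners z76",ray("wrist",[[319,180],[363,228],[279,237]],76,m).round(1))
for th in(3,5,7,9):
    q=np.radians(th);R=np.array([[np.cos(q),-np.sin(q)],[np.sin(q),np.cos(q)]])
    K=np.array([[29,29],[29,-29],[-29,-29],[-29,29]])@R.T+[450.4,181]
    print(th,proj("wrist",np.c_[K,[76]*4],m).round().tolist())
c=cv2.resize(a[165:275,260:390],None,fx=6,fy=6,interpolation=cv2.INTER_CUBIC)
d=cv2.resize(a[210:310,420:560],None,fx=5,fy=5,interpolation=cv2.INTER_CUBIC)
cv2.imwrite("pics/crop2.png",c[:600,:800])
```

```text
[   8    9   68   70 3640] [321.54423077 233.74587912]
wrist [452.07137093 182.54222287] 1.7026974390854675e-13 3762.7365776640363
top [451.37606757 182.63808183] 8.366934313674042e-13 802.1159109335858
corners z76 [[480.7 217.3  76. ]
 [481.2 156.5  76. ]
 [416.7 203.4  76. ]]
3 [[321.0, 187.0], [365.0, 230.0], [321.0, 272.0], [278.0, 231.0]]
5 [[319.0, 187.0], [365.0, 229.0], [323.0, 272.0], [278.0, 232.0]]
7 [[318.0, 187.0], [365.0, 228.0], [324.0, 272.0], [278.0, 234.0]]
9 [[316.0, 187.0], [365.0, 226.0], [326.0, 271.0], [278.0, 235.0]]
```

View pics/crop2.png

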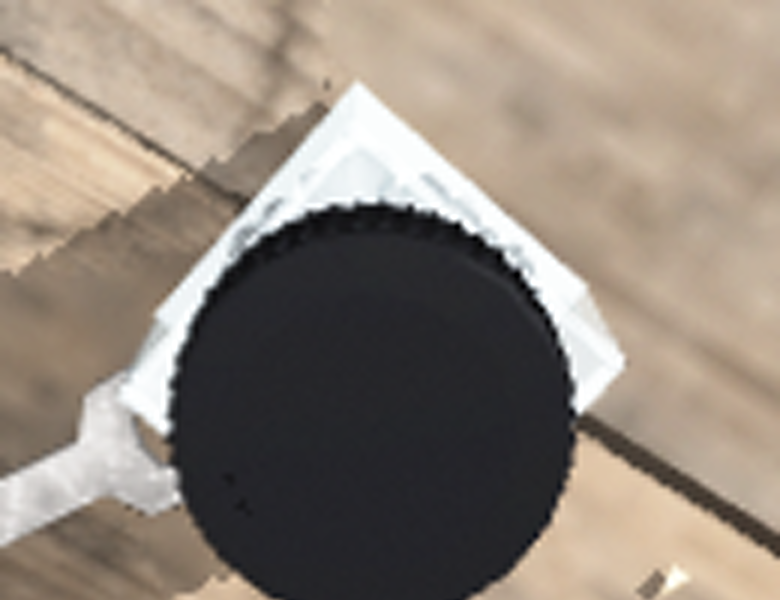

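Run:
```python
from h import *
import pickle
m=pickle.load(open("w1.pkl","rb"))
f=lambda c:(np.array(c,float)+.5)/6-.5+[260,165]
b=ray("wrist",f([[155,318],[357,83],[587,290]]),5,m);s=ray("wrist",f([[120,392],[624,362]]),76,m)
print("base",b.round(1),"shoulder",s.round(1))
a=lambda v:np.degrees(np.arctan2(v[1],v[0]))%90
for p,q in((b[0],b[1]),(b[1],b[2])):print(np.linalg.norm(q-p),a(q-p))
print("base centre",(b[0]+b[2])[:2]/2,"diag",np.linalg.norm(b[2]-b[0]),(a(b[2]-b[0])+45)%90)
print("sh centre",s.mean(0),np.linalg.norm(s[1]-s[0]),(a(s[1]-s[0])+45)%90)
```

```text
base [[419.2 207.3   5. ]
 [477.7 214.2   5. ]
 [483.9 155.9   5. ]] shoulder [[421.9 208.   76. ]
 [483.6 158.4  76. ]]
58.848258247446694 6.639638662792801
58.614287357305194 6.047898629199338
base centre [451.54586005 181.60738782] diag 82.62871775746599 6.459079411795074
sh centre [452.74025347 183.15936166  76.        ] 79.09932949041539 6.179978600508846
```

```bash
python3 -m jog '{"jaw":[91,91,91,91,91,91,91,91],"slide":[[0.07,0,0.5],[0,0,1],[0,0,1],[0,0,1],[0,0,0.6],[0,0,0.3],[0,0,0.11],[0,0,0]],"spin":[0,0,0,0,0,0,0,0]}'; python3 -m jog '{"jaw":[75,65,60,55,50,50,50,50,50,50],"slide":[[0,0,0],[0,0,0],[0,0,0],[0,0,0],[0,0,0],[0,0,0],[0,0,0],[0,0,0],[0,0,0],[0,0,0]],"spin":[0,0,0,0,0,0,0,0,0,0]}' 55
```

```text
time_s: 3.75
ee_pos: [452.4, 183.4, 97.8]
ee_rot: [180.0, -0.0, 47.6]
force: [0.4, -0.3, 0.8]
gripper_width: 91.0
gripper_force: 0.0
time_s: 4.75
ee_pos: [452.6, 183.4, 97.8]
ee_rot: [180.0, -0.1, 47.6]
force: [2.1, -2.8, 3.4]
gripper_width: 57.3
gripper_force: 55.0
```

```bash
python3 -m jog '{"jaw":[50,50,50,50,50],"slide":[[0,0,-0.1],[0,0,-0.4],[0,0,-0.8],[0,0,-0.8],[0,0,-0.3]],"spin":[0,0,0,0,0]}'; python3 -m jog '{"jaw":[50,50,50,50,50,50,50,50,50,50],"slide":[[-0.1,0.25,0],[-0.24,0.6,0],[-0.38,0.94,0],[-0.38,0.94,0],[-0.38,0.94,0],[-0.38,0.94,0],[-0.38,0.94,0],[-0.24,0.6,0],[-0.14,0.34,0],[-0.07,0.15,0]],"spin":[0,0,0,0,0,0,0,0,0,0.3]}'; python3 -m jog '{"jaw":[50,50,50],"slide":[[0,0,0],[0,0,0],[0,0,0]],"spin":[0,0,0]}'
python3 - <<'E'
from h import *
import pickle
s=env.state();print(s['qpos'].round(1),s['ee_pos'],s['ee_rot'])
a=env.grab_frame("wrist");m=env.camera_model("wrist");pickle.dump(m,open("w2.pkl","wb"))
b=env.grab_frame("top")
cv2.imwrite("pics/w2.png",a[:,:,::-1]);cv2.imwrite("pics/top2.png",b[:,:,::-1])
cv2.imwrite("pics/v2.png",np.hstack([cv2.resize(a[100:340,200:440],(480,480)),cv2.resize(b[170:250,350:410][:, :],(320,480),interpolation=cv2.INTER_CUBIC)])[:,:,::-1])
E
```

```text
time_s: 5.25
ee_pos: [451.7, 183.9, 170.2]
ee_rot: [-179.9, -0.0, 47.5]
force: [0.8, 0.6, -4.7]
gripper_width: 57.5
gripper_force: 55.0
time_s: 6.25
ee_pos: [543.9, -11.6, 167.6]
ee_rot: [-179.8, 0.1, 45.0]
force: [-0.5, -0.4, -6.9]
gripper_width: 57.9
gripper_force: 55.0
time_s: 6.55
ee_pos: [544.1, -10.0, 168.9]
ee_rot: [-179.9, 0.0, 45.2]
force: [0.9, 0.5, -5.9]
gripper_width: 57.3
gripper_force: 55.0
[-2.3 18.4 99.3  0.  62.4 42.5] [544.05551047  -9.97478973 168.93194824] [-1.79929582e+02  3.44822092e-02  4.52282781e+01]
```

View pics/v2.png

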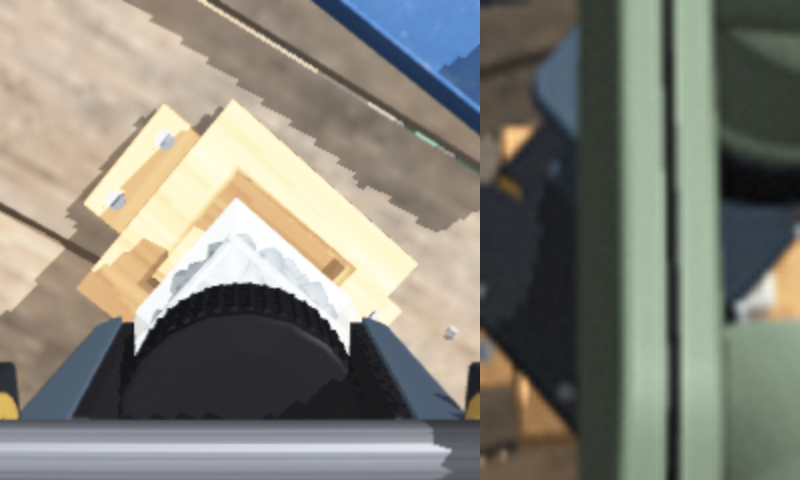

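The left panel (wrist view, scale 2, offset 200,100) shows:
- block top corners at (78,288), (235,100) and (417,265)
- far socket corner at (237,168)
- far lower jar corner at (237,198)

The arm hides the block in the top view.

Run:
```python
from h import *
import pickle
m=pickle.load(open("w2.pkl","rb"))
f=lambda c:(np.array(c,float)+.5)/2-.5+[200,100]
a=lambda v:np.degrees(np.arctan2(v[1],v[0]))%90
B=ray("wrist",f([[78,288],[235,100],[417,265]]),42,m);S=ray("wrist",f([[237,168]]),42,m)[0]
print(B.round(1));e=B[1]-B[0],B[2]-B[1];print([ (np.linalg.norm(v).round(1),a(v).round(1)) for v in e])
print("block c",(B[0]+B[2])[:2]/2,(a(B[2]-B[0])+45)%90)
th=np.radians(4);u=np.array([np.cos(th)-np.sin(th),np.sin(th)+np.cos(th)])
print("from far corner",B[1][:2]-52*u,"socket",S[:2]-30.5*u)
J=ray("wrist",f([[237,198],[135,350],[349,345]]),76,m);print("jar corner z76",J[0].round(1),"->c",J[0][:2]-29*u)
Sh=ray("wrist",f([[135,310],[350,300]]),147,m);print(Sh)
```

```text
[[490.4  37.   42. ]
 [593.8  44.8  42. ]
 [601.  -58.3  42. ]]
[(np.float64(103.6), np.float64(4.3)), (np.float64(103.3), np.float64(4.0))]
block c [545.70009869 -10.6396167 ] 4.240055685638737
from far corner [545.53497028 -10.71111166] socket [546.94148347  -7.539726  ]
jar corner z76 [570.   19.5  76. ] ->c [543.11225935 -11.4494402 ]
[[536.25184508  24.22248907 147.        ]
 [579.54307803 -14.74545553 147.        ]]
```

```bash
python3 -m jog '{"jaw":[50,50,50,50,50,50],"slide":[[0.05,0.05,0.2],[0,0,0.4],[0,0,0.3],[0,0,0.1],[0,0,0.1],[0,0,0]],"spin":[0,0,0,0,0,0]}'; python3 -m jog '{"jaw":[50,50,50],"slide":[[0,0,0.06],[0,0,0.06],[0,0,0]],"spin":[0,0,0]}'
```

```text
time_s: 7.25
ee_pos: [546.6, -10.6, 135.9]
ee_rot: [-180.0, 0.0, 45.2]
force: [-0.7, 0.0, -4.8]
gripper_width: 57.8
gripper_force: 55.0
time_s: 7.55
ee_pos: [546.7, -10.6, 132.8]
ee_rot: [-180.0, -0.0, 45.2]
force: [1.0, 0.0, -5.0]
gripper_width: 57.6
gripper_force: 55.0
```

```bash
python3 -m jog '{"jaw":[50,50,50,50,50],"slide":[[0,0,0.06],[0,0,0.06],[0,0,0.06],[0,0,0.06],[0,0,0]],"spin":[0,0,0,0,0]}';python3 -m jog '{"jaw":[50,50,50,50],"slide":[[0,0,0.1],[0,0,0.1],[0,0,0.1],[0,0,0]],"spin":[0,0,0,0]}'
```

```text
time_s: 8.05
ee_pos: [546.6, -10.6, 125.3]
ee_rot: [-180.0, 0.0, 45.2]
force: [-0.3, 0.7, -5.5]
gripper_width: 57.7
gripper_force: 55.0
time_s: 8.45
ee_pos: [546.4, -10.6, 116.0]
ee_rot: [-179.9, 0.0, 45.2]
force: [-0.8, -0.7, -5.7]
gripper_width: 57.1
gripper_force: 55.0
```

```bash
python3 -m jog '{"jaw":[50,50,50,50],"slide":[[0,0,0.08],[0,0,0.06],[0,0,0.04],[0,0,0]],"spin":[0,0,0,0]}';python3 -m jog '{"jaw":[50,50,50],"slide":[[0,0,0.03],[0,0,0.02],[0,0,0]],"spin":[0,0,0]}'
```

```text
time_s: 8.85
ee_pos: [546.7, -10.6, 111.0]
ee_rot: [-180.0, 0.0, 45.2]
force: [0.1, 0.1, -6.1]
gripper_width: 58.0
gripper_force: 55.0
time_s: 9.15
ee_pos: [547.0, -10.6, 109.9]
ee_rot: [180.0, -0.0, 45.2]
force: [0.8, 0.4, -3.7]
gripper_width: 57.6
gripper_force: 55.0
```

```bash
python3 -m jog '{"jaw":[50,50,50],"slide":[[0,0,0.03],[0,0,0],[0,0,0]],"spin":[0,0,0]}';python3 -m jog '{"jaw":[50,50,50],"slide":[[0,0,0.03],[0,0,0],[0,0,0]],"spin":[0,0,0]}'
```

```text
time_s: 9.45
ee_pos: [547.1, -10.7, 109.7]
ee_rot: [179.9, -0.0, 45.2]
force: [-1.3, -1.2, 3.5]
gripper_width: 57.7
gripper_force: 55.0
time_s: 9.75
ee_pos: [547.2, -10.7, 109.5]
ee_rot: [179.9, -0.1, 45.2]
force: [-2.7, -2.2, 9.1]
gripper_width: 57.7
gripper_force: 55.0
```

```bash
python3 -m jog '{"jaw":[70,70,70,70],"slide":[[0,0,0],[0,0,0],[0,0,0],[0,0,0]],"spin":[0,0,0,0]}';python3 -m jog '{"jaw":[50,50,50,50,50,50,50],"slide":[[0,0,0],[0,0,0],[0,0,0],[0,0,0],[0,0,0],[0,0,0],[0,0,0]],"spin":[0,0,0,0,0,0,0]}' 60; python3 -m jog '{"jaw":[50,50,50,50,50],"slide":[[0,0,-0.009],[0,0,-0.009],[0,0,-0.009],[0,0,-0.009],[0,0,0]],"spin":[-0.5,-0.5,-0.5,-0.5,0]}'; python3 -c "
from workcell import env;s=env.state();print(s['torque'],s['qpos'][5])"
```

```text
time_s: 10.15
ee_pos: [546.8, -10.5, 107.7]
ee_rot: [-180.0, -0.0, 45.2]
force: [0.7, 0.2, 0.6]
gripper_width: 69.6
gripper_force: 0.0
time_s: 10.85
ee_pos: [546.9, -10.7, 107.9]
ee_rot: [180.0, -0.0, 45.2]
force: [0.9, -1.8, -1.7]
gripper_width: 57.4
gripper_force: 60.0
time_s: 11.35
ee_pos: [546.4, -10.3, 108.7]
ee_rot: [-179.9, -0.0, 61.1]
force: [1.3, 0.2, -2.7]
gripper_width: 57.3
gripper_force: 60.0
[-0.07235927 -0.01134197  0.02283483] 26.530879145370875
```

```bash
python3 -m jog '{"jaw":[50,50,50],"slide":[[0,0,-0.009],[0,0,-0.009],[0,0,-0.009]],"spin":[-0.5,-0.5,-0.5]}'; python3 -c "
from workcell import env;s=env.state();print(s['torque'],s['qpos'][5],s['effort'][5])
import cv2;a=env.grab_frame('wrist');cv2.imwrite('pics/w3.png',cv2.resize(a[140:340,180:460],None,fx=2.5,fy=2.5)[:,:,::-1])"
```

```text
time_s: 11.65
ee_pos: [546.3, -10.2, 109.4]
ee_rot: [-179.9, -0.0, 73.1]
force: [0.0, 1.7, -3.4]
gripper_width: 57.3
gripper_force: 60.0
[ 0.1405325 -0.0489436 -0.390257 ] 14.510448705595765 0.17077777069061995
```

View pics/w3.png

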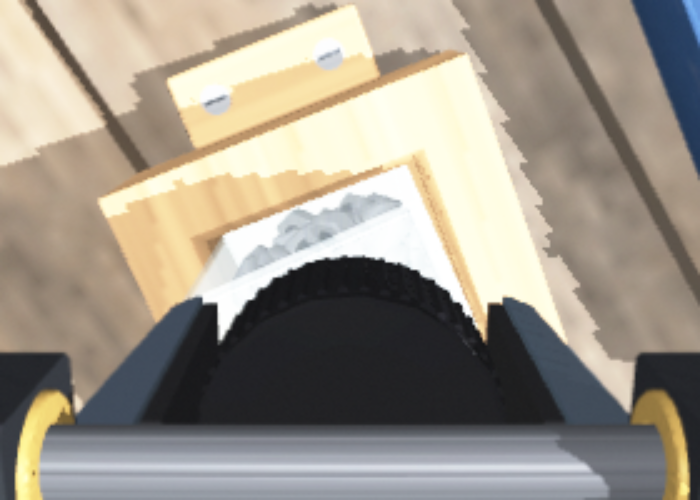

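The jar stands in the socket with even gaps, and its nuts are visible just above the cap's edge in the picture, at about (320,225). The torque shows the cap is being worked. I keep turning and watch the vertical force.

```bash
python3 -m jog '{"jaw":[50,50,50,50],"slide":[[0,0,0],[0,0,-0.006],[0,0,-0.008],[0,0,-0.008]],"spin":[-0.5,-0.5,-0.5,-0.5]}'; python3 -c "
from workcell import env;s=env.state();print(s['torque'],s['qpos'][5])"; python3 -m jog '{"jaw":[50,50,50,50],"slide":[[0,0,-0.009],[0,0,-0.009],[0,0,-0.009],[0,0,-0.009]],"spin":[-0.5,-0.5,-0.5,-0.5]}'; python3 -c "
from workcell import env;s=env.state();print(s['torque'],s['qpos'][5])"
```

```text
time_s: 12.1
ee_pos: [546.1, -10.2, 110.1]
ee_rot: [-179.9, -0.0, 89.2]
force: [0.4, 1.6, -2.9]
gripper_width: 57.7
gripper_force: 60.0
[ 0.11861254  0.07614266 -0.03497144] -1.496210315415511
time_s: 12.5
ee_pos: [545.8, -10.2, 111.1]
ee_rot: [-179.9, -0.1, 105.2]
force: [-1.7, 0.5, -3.0]
gripper_width: 57.4
gripper_force: 60.0
[ 0.01316937  0.20708241 -0.03163164] -17.500201598389104
```

```bash
python3 -m jog '{"jaw":[50,50,50,50,50,50],"slide":[[0,0,-0.017],[0,0,-0.017],[0,0,-0.017],[0,0,-0.017],[0,0,-0.017],[0,0,0]],"spin":[-1,-1,-1,-1,-1,0]}'; python3 -m jog '{"jaw":[50,50,50,50,50,50],"slide":[[0,0,-0.017],[0,0,-0.017],[0,0,-0.017],[0,0,-0.017],[0,0,-0.017],[0,0,0]],"spin":[-1,-1,-1,-1,-1,0]}'; python3 -c "
from workcell import env;s=env.state();print(s['torque'],s['qpos'][5])
import cv2;a=env.grab_frame('wrist');cv2.imwrite('pics/w4.png',cv2.resize(a[140:340,180:460],None,fx=2.5,fy=2.5)[:,:,::-1])"
```

```text
time_s: 13.1
ee_pos: [545.9, -10.3, 113.9]
ee_rot: [-180.0, -0.1, 145.0]
force: [-0.2, 1.4, -1.8]
gripper_width: 57.6
gripper_force: 60.0
time_s: 13.7
ee_pos: [546.2, -10.4, 116.6]
ee_rot: [180.0, -0.1, -175.1]
force: [-1.6, 0.3, -1.0]
gripper_width: 57.7
gripper_force: 60.0
[0.06071092 0.22860122 0.08144115] -97.24056100570337
```

View pics/w4.png

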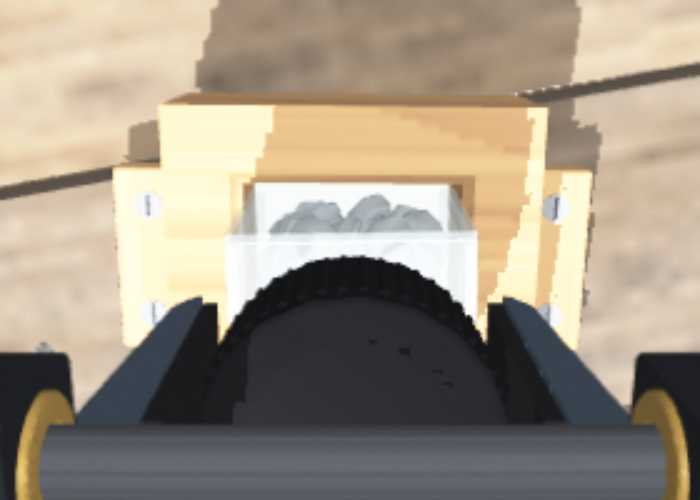

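The jar is still square in the socket with the cap above it. The tool has turned 140° (2.44 rad) and carries only about the cap's weight. I turn a little further, then test a slow lift.

```bash
python3 -m jog '{"jaw":[50,50,50,50],"slide":[[0,0,-0.017],[0,0,-0.017],[0,0,0],[0,0,0]],"spin":[-1,-0.8,0,0]}'; python3 -m jog '{"jaw":[50,50,50],"slide":[[0,0,-0.03],[0,0,-0.03],[0,0,0]],"spin":[0,0,0]}'; python3 -c "
from workcell import env;s=env.state();print(s['torque'],s['qpos'][5],s['force'])"
```

```text
time_s: 14.15
ee_pos: [546.7, -10.7, 117.7]
ee_rot: [-180.0, -0.0, -160.7]
force: [-1.7, 0.4, -0.7]
gripper_width: 57.7
gripper_force: 60.0
time_s: 14.45
ee_pos: [546.8, -10.5, 119.6]
ee_rot: [180.0, 0.0, -160.5]
force: [-1.3, -0.4, -0.5]
gripper_width: 57.3
gripper_force: 60.0
[ 0.08877336  0.28257497 -0.03700734] -111.80957966942631 [-1.30190037 -0.4268535  -0.52818682]
```

```bash
python3 -m jog '{"jaw":[50,50,50,50,50,50,50,50],"slide":[[0,0,-0.06],[0,0,-0.12],[0,0,-0.16],[0,0,-0.16],[0,0,-0.16],[0,0,-0.12],[0,0,-0.05],[0,0,0]],"spin":[0,0,0,0,0,0,0,0]}';  python3 -m jog '{"jaw":[50,50,50],"slide":[[0,0,0],[0,0,0],[0,0,0]],"spin":[0,0,0]}'; python3 -c "
from workcell import env;s=env.state();print(s['torque'],s['ee_rot'],s['force'])
import cv2,numpy as np;a=env.grab_frame('wrist');b=env.grab_frame('scene');np.save('w5.npy',a)
from h import proj
print(proj('scene',[[546,-10.6,z] for z in (112,127,155.5)]), proj('wrist',[[546,-10.6,z] for z in (112,127)]))
cv2.imwrite('pics/w5.png',np.hstack([cv2.resize(a[140:340,200:440],(480,400)),cv2.resize(b[205:285,340:404],(320,400),interpolation=2)])[:,:,::-1])"
```

```text
time_s: 15.25
ee_pos: [546.9, -10.6, 144.7]
ee_rot: [-180.0, 0.0, -160.4]
force: [-0.7, -0.2, -1.8]
gripper_width: 57.0
gripper_force: 60.0
time_s: 15.55
ee_pos: [546.7, -10.6, 144.2]
ee_rot: [180.0, -0.0, -160.4]
force: [0.0, 0.2, -2.2]
gripper_width: 57.7
gripper_force: 60.0
[ 0.02631333  0.04348241 -0.02188467] [ 1.79987177e+02 -2.05311165e-02 -1.60441861e+02] [ 0.01069609  0.23641557 -2.2083245 ]
[[378.1216999  226.42265364]
 [378.7073617  220.01567391]
 [379.83980149 207.56834154]] [[319.4537556  278.52691791]
 [319.32423397 288.77483032]]
```

View pics/w5.png

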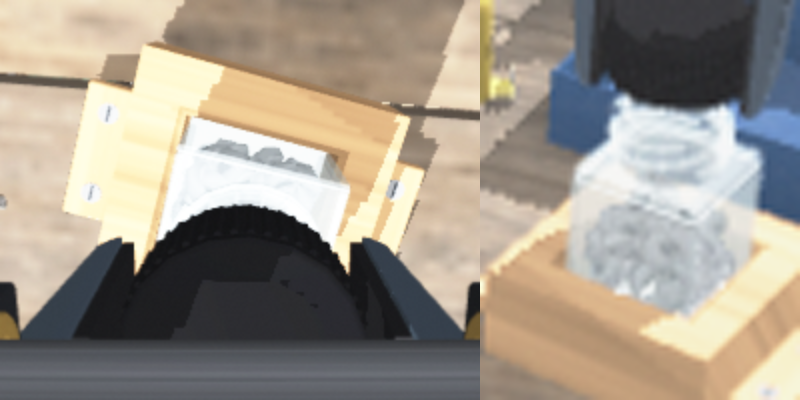

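The scene view shows the cap off and level, held above the bare neck, with the jar still in the socket: shoulder near corner at scene pixel ~(383,249), cap's lower front edge at ~(380,226). I check those two heights in numbers.

Run:
```python
from h import *
t=np.radians(np.arange(0,360,5))
for z in(122,127,132):
    p=proj("scene",np.c_[546.7+29*np.cos(t),-10.6+29*np.sin(t),np.full(72,z)]);print("cap edge",z,p[p[:,1].argmax()].round(1),p[:,0].min().round(1),p[:,0].max().round(1))
for th in(4,7):
    q=np.radians(th);R=np.array([[np.cos(q),-np.sin(q)],[np.sin(q),np.cos(q)]])
    for z in(86,88,92):print("shoulder",th,z,proj("scene",[[*(R@[-29,-29]+[545.8,-10.6]),z]]).round(1))
p=proj("scene",np.c_[545.8+25*np.cos(t),-10.6+25*np.sin(t),np.full(72,112)]);print("mouth",p.min(0),p.max(0))
```

```text
cap edge 122 [380.1 229.7] 364.2 393.3
cap edge 127 [380.3 227.6] 364.4 393.5
cap edge 132 [380.5 225.4] 364.5 393.7
shoulder 4 86 [[382.2 248.6]]
shoulder 4 88 [[382.3 247.7]]
shoulder 4 92 [[382.5 246. ]]
shoulder 7 86 [[383.3 248.5]]
shoulder 7 88 [[383.3 247.6]]
shoulder 7 92 [[383.5 245.9]]
mouth [365.60512409 220.03365693] [390.54149583 233.15344976]
```

Run:
```python
from h import *
b=env.grab_frame("scene")
print(b[205:252,376:385].mean((1,2)).round().astype(int).tolist())
a=np.load("w5.npy");print(a[200:330,320].mean(1).astype(int).tolist()[30:70])
# wrist: farthest cap edge points (lower edge z, top z) in column 320
m=env.camera_model("wrist");c=np.array(env.state()["ee_pos"]);t=np.radians(np.arange(0,360,5))
for z in(122,127,132,155.5):
    p=proj("wrist",np.c_[c[0]+29*np.cos(t),c[1]+29*np.sin(t),np.full(72,z)],m);print(z,p[p[:,1].argmin()].round(1))
```

```text
[61, 61, 60, 61, 61, 61, 59, 50, 47, 47, 45, 45, 43, 42, 43, 44, 43, 42, 43, 43, 43, 90, 173, 212, 216, 220, 233, 227, 210, 212, 204, 206, 217, 212, 197, 189, 198, 228, 241, 240, 236, 226, 214, 209, 209, 194, 197]
[250, 237, 251, 253, 251, 248, 250, 247, 247, 247, 235, 230, 184, 20, 21, 21, 20, 21, 23, 20, 22, 21, 21, 20, 21, 22, 24, 21, 23, 31, 31, 31, 32, 33, 33, 32, 32, 32, 32, 32]
122 [318.5 235.9]
127 [318.4 238.3]
132 [318.4 240.8]
155.5 [317.9 254.9]
```

```bash
python3 -c "
from workcell import env;print(env.job_done())"
```

```text
the job is handed in; nothing more can be done
None
```

The jar is fully down in the block's socket. Its cap is unscrewed and held level about 15 mm above the middle of the mouth, and the job was handed in at about 16 s.

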